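# Dry the glue spatula: lay it in the tray, set the air valve two turns open, keep hold

### The job

Lay the orange-handled glue spatula flat in the empty compartment of the blue-walled drying tray, with its steel blade in the wide end next to the air bar, and let it go without dropping it. Then set the air: turn the red valve wheel clockwise by its black crank handle until it meets its closed stop, back it off (counterclockwise) exactly two full turns, and finish still gripping the crank handle there. Leave the brush, tape roll and marker where they are.

Things in the scene. Friction and masses are not known exactly. Their poses are not given: they have to be found in the camera images.
- spatula_grip (a point): Glue spatula, loose, flat on the table, 150 mm long, 80 g: orange handle 95 mm long, 20 wide, 16 thick; steel blade 44 mm wide, 3 thick, half-way up the handle's thickness. This point is on the handle, 8 mm above its underside, 55 mm from the handle's end, 95 mm from the blade's tip: grip here across the width. x points to the blade tip, z up.
- spatula_tip (a point): Middle of the spatula's blade tip, 95 mm along x from spatula_grip, 8 mm above the underside. Axes as spatula_grip.
- slot (a point): Where spatula_grip belongs in the empty compartment: 8 mm above its floor, itself 12 mm above the table. x points to the wide (blade) end, y to the valve, z up. From this point: wide end x +32 to +103 mm, 56 mm wide inside; finger gap without walls x -38 to +32; narrow end x -63 to -38, 32 mm wide inside. Walls 14 mm above the floor, 5 mm thick; both ends closed.
- station: Drying station, fixed to the table: aluminium plate 225 x 320 x 8 mm carrying the grey tray with blue walls (two compartments 75 mm apart; the empty one is farther from the valve), a copper air bar 14 mm thick along y at x = 106 mm, top 59 mm above the table, and the brass valve with its red wheel. Origin on the table under the plate; axes as slot.
- valve_axis (a point): Point on the vertical axis of the valve wheel in the plane of its rim, 85 mm above the table, 15 mm in x and 195 mm in y from slot along the station's axes. Red wheel, rim circle 58 mm in radius, bar 14 mm thick (its top 92 mm above the table). Axes as slot.
- valve_wheel (a joint): Angle of the valve wheel in rad: 0 at the rigid closed stop, growing counterclockwise seen from above as the valve opens; a turn is 6.283, range 0 to 18.85. At 0 (and after each full turn) the crank handle lies on the +x side of valve_axis, along that point's x. Friction about 0.1 N m (2 N at the handle); it stays where it is left.
- crank: Black round upright crank handle on the wheel's rim, 58 mm from the wheel's axis; 22 mm in diameter, 55 mm tall, origin at its centre, about 124 mm above the table (its top at 151 mm, its foot 4 mm above the rim). It spins freely on its own pin, so a gripper can carry it round the circle without turning.
- brush: Wooden-handled glue brush, 148 mm long, 60 g, loose, lying in the other compartment; origin under its middle, x to the bristles. Leave alone.
- tape: Green roll of tape, 68 mm across, 22 mm high, loose, lying flat; origin at the centre of its underside. Leave alone.
- marker: Black marker pen with a blue cap, 130 mm long, 17 mm thick, loose; origin under its middle, x towards the cap. Leave alone.
Not all that is in view belongs to the job. Leave any green or purple look-alike of the part that bears spatula_grip alone.

How it is judged (in metres and radians):
On the way, in this order (a step that is already met when the one before it is completed fails the run):
1. the spatula lies flat in the empty compartment, blade in the wide end, and is let go (x of spatula_grip in the frame of slot between -0.012 and 0.012 m and y of spatula_grip in the frame of slot between -0.012 and 0.012 m and z of spatula_grip in the frame of slot between -0.005 and 0.005 m and x of spatula_tip in the frame of slot between 0.083 and 0.107 m and y of spatula_tip in the frame of slot between -0.012 and 0.012 m and z of spatula_tip in the frame of slot between -0.005 and 0.005 m and angle between spatula_grip's own z axis and vertical below 0.1 rad and contact force between the fingers and spatula below 0.1 N and linear speed of spatula below 0.03 m/s), for 0.2 s.
2. the valve wheel is closed to its stop (value of joint valve_wheel below 0.08 rad), for 0.1 s.
At the end, for the whole second after the job is handed in: Spatula flat and at rest in the empty compartment, blade in the wide end (grip point and tip within 12 mm in plan, 5 mm in height); wheel still, 12.57 rad open within 0.2 rad; fingers grip the crank handle with over 3 N, grasp point within 35 mm of its centre (x of spatula_grip in the frame of slot between -0.012 and 0.012 m and y of spatula_grip in the frame of slot between -0.012 and 0.012 m and z of spatula_grip in the frame of slot between -0.005 and 0.005 m and x of spatula_tip in the frame of slot between 0.083 and 0.107 m and y of spatula_tip in the frame of slot between -0.012 and 0.012 m and z of spatula_tip in the frame of slot between -0.005 and 0.005 m and angle between spatula_grip's own z axis and vertical below 0.1 rad and linear speed of spatula below 0.03 m/s and value of joint valve_wheel between 12.366 and 12.766 rad and velocity of joint valve_wheel between -0.05 and 0.05 rad/s and contact force between the fingers and crank above 3 N and distance between the grasp point and crank below 0.035 m); the arm keeps its last pose, push and grip.
It fails at once if the spatula is dropped or thrown (linear speed of spatula above 0.8 m/s and contact force between the fingers and spatula below 0.01 N).
It fails at once if a bystander (brush, tape roll, marker) is moved more than 25 mm (distance of any of brush, tape, marker from where it was at the start of the episode above 0.025 m).
It also fails if it takes over 69 s, if anything falls off the work surface, if the arm or the gripper's body presses on something with over 40 N, if the wrist force passes 120 N, or if a joint passes its speed limit or range.

### The arm

A 6-joint arm with a two-finger parallel gripper is mounted at the origin on the work surface. World frame = base frame: x ahead of the robot, y to its left, z up, the work surface at z = 0. Lengths are in mm, angles in rad, forces in N, time in s.
With the tool pointing down it reaches from about 250 to 775 mm from the base axis. Payload 8.9 kg.
Tool frame: the origin (TCP) lies at the very end of the fingers, on their centre line; the grasp point (between the pads) lies 19 mm behind it; z points along the fingers, y is the direction in which the jaws open and shut (so a half turn about z gives the same grasp; the last joint's range is limited). The gripper opens to 85 mm and grips with 20 to 120 N. Pads are 22 mm wide; open, the fingers measure 114 mm over their backs; the gripper's body (76 mm by 85 mm) begins 54 mm behind the grasp point. The pads swing forward as they close: fully open they stand 13 mm farther back than shut.
Start: joints at [-1.33, 0.291, -0.153, 1.127, 0, 1.431], TCP at [194.637, -487.586, 231.305] pointing down, gripper open.
Joint ranges: [-2.52, 2.52], [-0.91, 1.74], [-1.3, 1.37], [-1.96, 2.02], [-1.52, 1.47], [-3.14, 3.14]. Speed limits (rad/s): [2.22, 2.22, 2.79, 3.14, 3.14, 3.14].

### API

Orientations are given as a 3x3 rotation matrix whose columns are the frame's x, y, z axes.
In Python, from workcell import bot gives the robot as it stands.
- The arm moves only by the tool servo_tool, never from a script. Its argument "increments" is a list of rows, each a list of 5 numbers: the shift along the tool's x, y, z in cm, then the turn about the tool's z in degrees, then the finger opening in cm, from 0 to 8.54. In form: [[dx, dy, dz, twist, claw], ...]. A call has exactly 8 rows; each row shifts and turns the commanded pose from where the row before left it, along the tool's axes as they then stand; what a row does not reach is not made up. A row lasts 1/10 s, in which the tool goes at most 50 mm and 8.59 degrees, less where a joint would pass 70% of its speed; a pose out of reach is approached as far as the arm can. A call is refused whole if a number of a shift passes 5 or a number of a turn 8.59, either way. A call with a gripper value outside its range is refused whole. The fingers move at their own pace and stop on an object; "grip_force" is the grip in N (left out, the last holds). Time passes only in rows, so rows that do not move let the fingers close, or fill a call up. It gives the time, the measured TCP pose, the force and the opening at its end, in the units of the state.
- bot.get_obs(): the state, without advancing time (a new reading comes with each control period).
- bot.camera(name): name is "side" or "top" or "wrist"; returns a dict with "color" (480x640x3 uint8, blue, green, red), "range_z" (480x640 float32, mm along the optical axis (not along the pixel's ray), 0 where there is no reading), "camera_matrix" (3x3 intrinsics, pixels), "dist_coeffs" ([k1, k2, p1, p2, k3] as OpenCV has them; the pictures are not rectified), "rvec" (rotation vector, rad) and "tvec" (3), from world to camera coordinates, as OpenCV has them. Camera axes: x right, y down, z forward; pixel columns grow to the right and rows downward; lengths in mm; the calibration is good to about 2 mm. A picture is of the moment at which its call begins.
- bot.job_done(): hands the job in, once; it reports no verdict.
Trained networks look in the newest picture that a camera, given by its name, has taken for a name from the list of things; names that differ only in an ending like _2 or _b are one class to them, and where a whole thing is asked for, a point or a joint stands for the part that bears it (a point fixed in the world has none). Each returns a list of dicts, best first, with "conf" (0 to 1); they miss things now and then, are a little off and sometimes report something else, mostly with a low value. They report only what shows in the picture. A call takes as long as a camera call. They do not tell look-alikes from the thing itself.
- bot.boxes_of(camera, name): "uv" ([column, row] in pixels, amid what is visible of it).
- bot.regions_of(camera, name): "mask" (480x640 bool, what is visible of it) and "uv" ([column, row] in pixels, amid what is visible of it).
- bot.tip_of(camera, name): "uv" ([column, row] in pixels: a listed point, or the origin of a listed thing).
The state is a dict: "time_s": time; "q": joint angles; "joint_velocities": joint speeds; "tau": joint torques, N m; "eef_pos": TCP position; "ee_rot": TCP orientation; "force": force on the tool from outside, world axes, zero at the start; "wrist_torque": the same for the moment, N m; "opening": finger opening in mm.
Only numpy, scipy, OpenCV 4.12 (cv2) and the standard library are available. Lean on these libraries where they do the work, as an engineer would, in place of code of your own. Each camera call takes 0.05 s, during which the arm holds its last target.

## Working session

There is one attempt and no reset: what is moved stays moved. The work goes in short steps, Python scripts to look and compute and a tool call to move; the robot and the scene stay as the last step left them, time stands still between calls to the robot, and variables do not carry over. Pictures are saved under pics/ and viewed, and the job is handed in when it is done.

Besides the shell and the picture viewer there is one more tool, called after "Request:" as name(argument=value, ...) on one line, values as JSON. servo_tool: Moves the arm, as the interface text tells. Its arguments: {"type":"object","properties":{"increments":{"type":"array"},"grip_force":{"type":"number"}},"required":["increments"]}

```bash
ls; mkdir -p pics
cat > h.py <<'E'
import numpy as np, cv2
from workcell import bot
def cam(n):
    c=bot.camera(n); return c
def w2p(c,P):
    p,_=cv2.projectPoints(np.array(P,float).reshape(-1,3),np.array(c['rvec'],float),np.array(c['tvec'],float),np.array(c['camera_matrix'],float),np.array(c['dist_coeffs'],float)); return p.reshape(-1,2)
def ray(c,uv):
    R,_=cv2.Rodrigues(np.array(c['rvec'],float)); t=np.array(c['tvec'],float).reshape(3)
    n=cv2.undistortPoints(np.array(uv,float).reshape(-1,1,2),np.array(c['camera_matrix'],float),np.array(c['dist_coeffs'],float)).reshape(-1,2)
    d=np.c_[n,np.ones(len(n))]@R; return -R.T@t,d
def atz(c,uv,z):
    o,d=ray(c,uv); return o+d*((z-o[2])/d[:,2])[:,None]
def atdepth(c,uv,dep):
    o,d=ray(c,uv); return o+d*np.array(dep,float).reshape(-1,1)
E
python3 - <<'E'
from h import *
print(bot.get_obs())
for n in ['top','side']:
    c=cam(n); cv2.imwrite(f'pics/{n}0.png',c['color'])
    for k in ['spatula_grip','spatula_tip','slot','valve_axis','crank','brush','tape','marker','station']:
        r=bot.tip_of(n,k)
        print(n,k,[(np.round(x['uv']).tolist(),round(x['conf'],2)) for x in r][:4])
E
```

```text
pics
{'time_s': 0.0, 'q': array([-1.33029536e+00,  2.91267605e-01, -1.54141186e-01,  1.12672388e+00,
       -2.92837544e-05,  1.43151765e+00]), 'joint_velocities': array([ 8.82199669e-05, -7.08064031e-04, -1.48912804e-03,  4.24489894e-04,
       -2.11210628e-03,  9.40932805e-04]), 'tau': array([-7.89724854e-04, -5.37147689e+01,  3.31373692e+01,  1.59904553e-02,
       -2.91603492e-04, -2.08659151e-05]), 'eef_pos': array([ 194.52065271, -487.14046105,  230.73336174]), 'ee_rot': array([[ 9.28746368e-01,  3.70715612e-01, -3.46743242e-04],
       [ 3.70715741e-01, -9.28745484e-01,  1.29090567e-03],
       [ 1.56522666e-04, -1.32746713e-03, -9.99999107e-01]]), 'force': array([0.09591251, 0.07996926, 0.18212624]), 'wrist_torque': array([-0.05207093, -0.00356142, -0.0111379 ]), 'opening': 85.50487045501615}
top spatula_grip [([254.0, 147.0], 0.98), ([499.0, 360.0], 0.84), ([469.0, 140.0], 0.69), ([470.0, 226.0], 0.63)]
top spatula_tip [([283.0, 175.0], 0.91), ([433.0, 201.0], 0.86), ([459.0, 339.0], 0.69), ([511.0, 140.0], 0.57)]
top slot [([363.0, 270.0], 0.73), ([332.0, 268.0], 0.22)]
top valve_axis [([271.0, 274.0], 0.63)]
top crank [([261.0, 299.0], 0.45), ([363.0, 270.0], 0.38)]
top brush [([330.0, 270.0], 0.97)]
top tape [([473.0, 280.0], 0.92), ([313.0, 270.0], 0.5)]
top marker [([154.0, 292.0], 0.91)]
top station [([310.0, 270.0], 0.86)]
side spatula_grip [([241.0, 214.0], 0.7), ([205.0, 306.0], 0.67), ([307.0, 214.0], 0.53), ([410.0, 212.0], 0.5)]
side spatula_tip [([286.0, 224.0], 0.82), ([249.0, 200.0], 0.7)]
side slot [([339.0, 254.0], 0.9)]
side valve_axis [([338.0, 274.0], 0.94)]
side crank [([366.0, 265.0], 0.52)]
side brush [([335.0, 269.0], 0.85), ([309.0, 216.0], 0.4)]
side tape [([350.0, 219.0], 0.71)]
side marker [([350.0, 384.0], 0.9)]
side station [([335.0, 280.0], 0.93)]
```

View pics/top0.png

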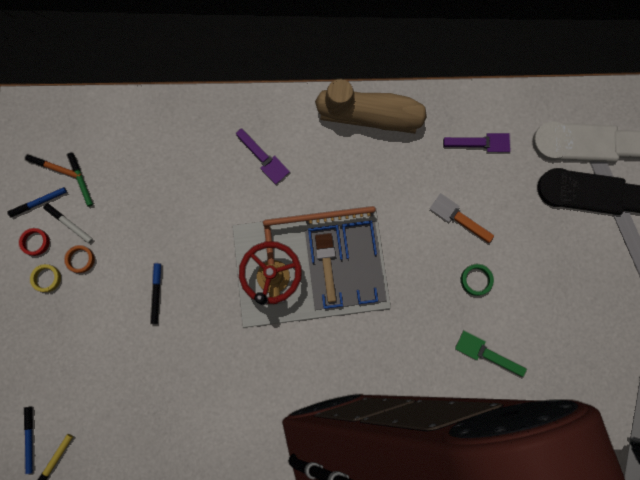

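View pics/side0.png

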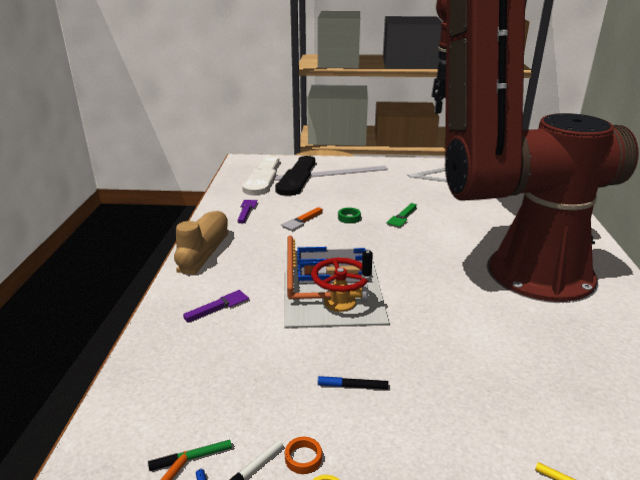

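Candidates for the spatula in the top view are purple (262,155), purple (478,142), green (490,355) and orange (465,217). Only the last has an orange handle and a steel blade. I'll confirm it in a crop and measure.

Run:
```python
from h import *
c=cam('top'); im=c['color']
cv2.imwrite('pics/cropA.png',cv2.resize(im[185:305,225:505],None,fx=2.85,fy=2.85,interpolation=cv2.INTER_CUBIC))
print(c['camera_matrix'],c['dist_coeffs']); o,_=ray(c,[[0,0]]); print('campos',o)
d=c['range_z']; print(d[217,465],d[100,200])
hsv=cv2.cvtColor(im,cv2.COLOR_BGR2HSV)
sub=np.zeros(im.shape[:2],bool); sub[190:250,425:500]=1
m=sub&(hsv[...,1]>120)&(hsv[...,0]<20); ys,xs=np.nonzero(m)
P=atz(c,np.c_[xs,ys],14)[:,:2]; 
r=cv2.minAreaRect(P.astype(np.float32)); print('handle',m.sum(),r, P.mean(0))
# tip
for k in ['spatula_grip','spatula_tip']:
  for x in bot.tip_of('top',k):
    print(k,x['conf'],x['uv'],atz(c,[x['uv']],8)[0])
  
x=bot.tip_of('top','spatula_tip')
for k,z in [('slot',20),('valve_axis',85),('crank',124),('station',0),('brush',12),('tape',0),('marker',0)]:
  for x in bot.tip_of('top',k)[:1]: print(k,x['conf'],x['uv'],atz(c,[x['uv']],z)[0])
# blue walls
m=np.zeros(im.shape[:2],bool); m[210:320,300:390]=1
m&=(hsv[...,0]>100)&(hsv[...,0]<130)&(hsv[...,1]>120)&(hsv[...,2]>50)
ys,xs=np.nonzero(m); P=atz(c,np.c_[xs,ys],26)
np.save('walls.npy',P[:,:2]); print(len(P),cv2.minAreaRect(P[:,:2].astype(np.float32)))
s=cam('side')
for k,z in [('spatula_grip',8),('spatula_tip',8),('slot',20),('valve_axis',85),('crank',124),('station',0),('brush',12)]:
  for x in bot.tip_of('side',k)[:3]: print('side',k,round(x['conf'],2),x['uv'],atz(s,[x['uv']],z)[0])
```

```text
[[573.60367292   0.         324.29323874]
 [  0.         573.60367292 236.69041722]
 [  0.           0.           1.        ]] [0.02699217 0.         0.         0.         0.        ]
campos [ 344.63266011   62.63612012 1246.92718099]
1260.1249 1326.3553
handle 416 ((592.9660034179688, -269.510009765625), (94.45940399169922, 21.529376983642578), 52.97632598876953) [ 592.85701649 -269.7119369 ]
spatula_grip 0.95 [468.3, 141.5] [ 791.62367073 -273.15648736    8.        ]
spatula_grip 0.77 [251.3, 149.4] [782.67634683 218.15463355   8.        ]
spatula_grip 0.7 [471.7, 227.0] [ 594.07361311 -267.78031524    8.        ]
spatula_grip 0.7 [499.3, 360.9] [ 305.52567165 -305.90687683    8.        ]
spatula_tip 0.94 [509.9, 141.5] [ 789.55950047 -366.86155289    8.        ]
spatula_tip 0.66 [436.6, 198.3] [ 660.69702799 -194.30680129    8.        ]
spatula_tip 0.66 [460.3, 341.6] [ 346.75585671 -226.73261699    8.        ]
spatula_tip 0.56 [282.7, 177.8] [714.75662185 147.66135435   8.        ]
slot 0.81 [361.0, 270.7] [500.39819989 -20.35391553  20.        ]
valve_axis 0.78 [271.0, 272.6] [4
[... 552 characters left out ...]
  ]
side spatula_grip 0.71 [408.0, 213.4] [ 303.23051321 -299.92074386    8.        ]
side spatula_grip 0.67 [304.5, 215.0] [ 611.1541586  -272.17297669    8.        ]
side spatula_tip 0.65 [287.8, 227.8] [ 651.80470159 -187.83177338    8.        ]
side spatula_tip 0.59 [242.7, 295.3] [719.04572027 152.38456251   8.        ]
side spatula_tip 0.55 [250.8, 198.8] [ 790.51479581 -377.58269405    8.        ]
side slot 0.97 [339.5, 251.0] [500.72877095 -43.91968412  20.        ]
side valve_axis 0.7 [340.2, 277.1] [493.92539821 181.10290868  85.        ]
side station 0.78 [332.1, 282.0] [515.08700849  72.49725369   0.        ]
side brush 0.61 [335.3, 271.7] [508.4476306   44.32038303  12.        ]
```

View pics/cropA.png

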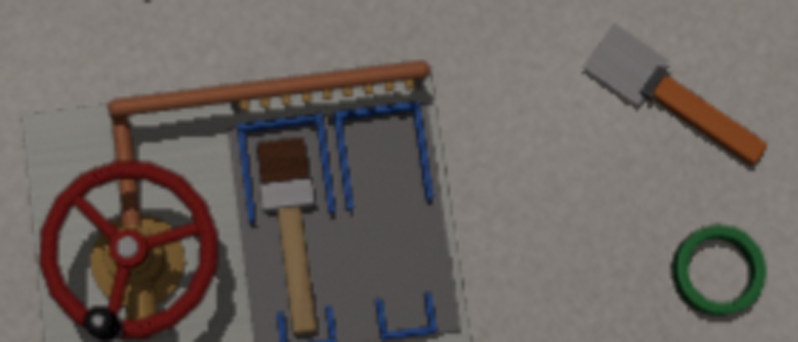

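The crop shows the orange handle with the grey blade at its upper left (full-frame handle ~ (472,226), blade ~ (446,208)). Its estimated grip is (597,-263) and its axis lies at 53°. The station's yaw is about 6.2°, with the slot near (499,-26) and the valve axis near (493,170). I'll start moving.

Request:
servo_tool(increments=[[4.9,-0.6,0.6,0,5],[4.9,-0.6,0.6,0,5],[4.9,-0.6,0.6,0,5],[4.9,-0.6,0.6,0,5],[4.9,-0.6,0.6,0,5],[4.9,-0.6,0.6,0,5],[4.9,-0.6,0.6,0,5],[4.9,-0.6,0.6,0,5]], grip_force=40)

```text
time_s: 2.75
eef_pos: [542.7, -296.4, 183.2]
ee_rot: [[0.929, 0.371, 0.0], [0.371, -0.929, -0.0], [0.0, 0.0, -1.0]]
force: [0.5, -1.4, 0.2]
opening: 49.8
```

```bash
cat >> h.py <<'E'
def plan(pos,yaw,n,last=None):
    """rows (cm,deg) from the present pose to world pos, tool-x yaw deg; twist spread evenly"""
    o=bot.get_obs(); p=np.array(o['eef_pos']); R=np.array(o['ee_rot'])
    y0=np.degrees(np.arctan2(R[1,0],R[0,0])); dy=(yaw-y0+180)%360-180
    print('t',o['time_s'],'pos',p.round(1),'yaw',round(y0,2),'op',round(o['opening'],1),'F',o['force'].round(1))
    d=(np.array(pos)-p)/n
    for i in range(n):
        a=np.radians(y0+dy*i/n); ex=np.array([np.cos(a),np.sin(a),0]); ey=np.array([np.sin(a),-np.cos(a),0])
        print([round(d@ex/10,2),round(d@ey/10,2),round(-d[2]/10,2),round(-dy/n,1)])
E
python3 - <<'E'
from h import *
plan([590,-270,150],53,8)
E
```

```text
t 2.75 pos [ 542.7 -296.4  183.2] yaw 21.76 op 49.8 F [ 0.5 -1.4  0.2]
[np.float64(0.67), np.float64(-0.09), np.float64(0.41), np.float64(-3.9)]
[np.float64(0.68), np.float64(-0.04), np.float64(0.41), np.float64(-3.9)]
[np.float64(0.68), np.float64(0.0), np.float64(0.41), np.float64(-3.9)]
[np.float64(0.68), np.float64(0.05), np.float64(0.41), np.float64(-3.9)]
[np.float64(0.67), np.float64(0.1), np.float64(0.41), np.float64(-3.9)]
[np.float64(0.66), np.float64(0.14), np.float64(0.41), np.float64(-3.9)]
[np.float64(0.65), np.float64(0.19), np.float64(0.41), np.float64(-3.9)]
[np.float64(0.64), np.float64(0.23), np.float64(0.41), np.float64(-3.9)]
```

Request:
servo_tool(increments=[[0.7,-0.1,0.4,-3.9,5],[0.7,0,0.4,-3.9,5],[0.7,0,0.4,-3.9,5],[0.7,0,0.4,-3.9,5],[0.7,0.1,0.4,-3.9,5],[0.7,0.1,0.4,-3.9,5],[0.6,0.2,0.4,-3.9,5],[0.6,0.2,0.4,-3.9,5]])

```text
time_s: 3.55
eef_pos: [588.7, -270.3, 151.0]
ee_rot: [[0.6, 0.8, -0.0], [0.8, -0.6, 0.0], [0.0, -0.0, -1.0]]
force: [-0.1, 0.5, 0.0]
opening: 50.0
```

Run:
```python
from h import *
c=cam('wrist'); im=c['color']; cv2.imwrite('pics/w1.png',im)
t=cam('top'); cv2.imwrite('pics/t1.png',t['color'])
o=bot.get_obs(); print(o['time_s'],o['eef_pos'],o['q'].round(2))
hsv=cv2.cvtColor(im,cv2.COLOR_BGR2HSV)
m=((hsv[...,1]>120)&(hsv[...,0]<20)&(hsv[...,2]>60)).astype(np.uint8)
n,l,s,ce=cv2.connectedComponentsWithStats(m); k=1+np.argmax(s[1:,4]); ys,xs=np.nonzero(l==k); print(s[k])
d=c['range_z'][ys,xs]; W=atdepth(c,np.c_[xs,ys],d); W=W[d>0]; print('z',np.percentile(W[:,2],[5,50,95]))
P=atz(c,np.c_[xs,ys],16)
print(cv2.minAreaRect(P[:,:2].astype(np.float32)))
top=W[W[:,2]>np.median(W[:,2])-3]; print(cv2.minAreaRect(top[:,:2].astype(np.float32)))
```

```text
3.65 [ 588.60704896 -269.844222    150.57915481] [-0.54  0.57  0.07  1.07  0.    1.67]
[ 316  165   25  114 2643]
z [15.39763442 16.63180562 17.73354772]
((595.7343139648438, -271.8671875), (92.63511657714844, 18.207752227783203), 52.91776657104492)
((595.7457275390625, -271.85443115234375), (92.67674255371094, 18.285118103027344), 52.89558029174805)
```

View pics/w1.png

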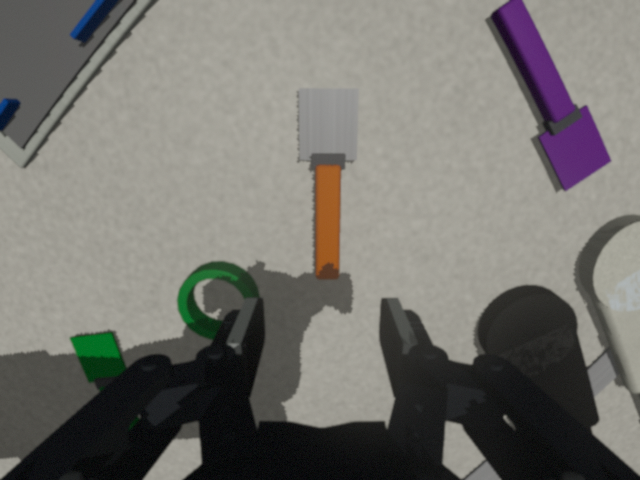

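The wrist view shows the orange handle running (327,165)–(327,277), aligned with the jaws, and the steel blade at (328,125). It agrees with the top camera to about 3 mm. I'll descend.

Request:
servo_tool(increments=[[0.2,0.2,2.5,0,5],[0.2,0.1,2.5,0,5],[0.2,0.1,2.5,0,5],[0.2,0.1,2.5,0,5],[0.2,0.1,2.0,0,5],[0,0,1.5,0,5],[0,0,0.9,0,5],[0,0,0.3,0,5]])

```text
time_s: 4.45
eef_pos: [598.9, -266.1, 3.7]
ee_rot: [[0.603, 0.798, -0.001], [0.798, -0.603, 0.0], [-0.0, -0.001, -1.0]]
force: [-0.7, -0.1, -0.0]
opening: 49.6
```

Request:
servo_tool(increments=[[0,0,0,0,3.5],[0,0,0,0,2.5],[0,0,0,0,1.5],[0,0,0,0,1.0],[0,0,0,0,1.0],[0,0,0,0,1.0],[0,0,0,0,1.0],[0,0,0,0,1.0]], grip_force=40)

```text
time_s: 5.25
eef_pos: [600.0, -266.5, 5.5]
ee_rot: [[0.602, 0.798, 0.002], [0.798, -0.602, -0.001], [0.0, 0.002, -1.0]]
force: [-0.8, 0.1, 6.8]
opening: 18.9
```

Request:
servo_tool(increments=[[0,0,-0.5,0,1.0],[0,0,-1,0,1.0],[0,0,-2,0,1.0],[0,0,-2.5,0,1.0],[0,0,-2.5,0,1.0],[0,0,-1.5,0,1.0],[0,0,0,0,1.0],[0,0,0,0,1.0]])

```text
time_s: 6.05
eef_pos: [599.2, -266.0, 104.4]
ee_rot: [[0.602, 0.798, 0.0], [0.798, -0.602, -0.0], [0.0, 0.0, -1.0]]
force: [0.1, 0.2, -1.0]
opening: 18.7
```

Run:
```python
from h import *
c=cam('wrist'); im=c['color']; cv2.imwrite('pics/w2.png',im)
t=cam('top'); cv2.imwrite('pics/t2.png',t['color'])
s=cam('side'); cv2.imwrite('pics/s2.png',cv2.resize(s['color'][120:300,200:440],None,fx=3,fy=3))
o=bot.get_obs(); print(o['time_s'],o['eef_pos'],o['force'],o['opening'])
p=np.array(o['eef_pos']);R=np.array(o['ee_rot'])
# steel blade: pixels at depth near gripper; use region
r=bot.regions_of('wrist','spatula_grip')
for x in r[:3]:
  m=x['mask']; ys,xs=np.nonzero(m); d=c['range_z'][ys,xs]; W=atdepth(c,np.c_[xs,ys],d)[d>0]
  T=(W-p)@R; print(x['conf'],x['uv'],len(T),np.percentile(T,[1,50,99],axis=0).round(1).tolist())
  np.save('T.npy',T)
for k in ['spatula_grip','spatula_tip']:
  for x in bot.tip_of('wrist',k)[:2]:
    u=np.array(x['uv']); print(k,x['conf'],u)
```

```text
6.2 [ 598.54287827 -265.64087589  103.10367502] [ 0.52521927  0.44437684 -1.08249713] 18.825086188614602
0.96 [584.0, 114.8] 10788 [[27.8, 120.9, 84.7], [87.6, 170.0, 90.4], [150.2, 220.3, 99.0]]
0.81 [68.6, 401.8] 2450 [[-169.5, -238.4, 89.4], [-139.4, -214.8, 93.9], [-113.6, -192.3, 96.5]]
0.72 [320.1, 188.9] 26480 [[-49.0, -18.8, -13.5], [54.9, 2.5, -6.1], [94.3, 23.9, -4.0]]
spatula_grip 0.91 [565.7  78.4]
spatula_grip 0.83 [322.6 311.7]
spatula_tip 0.93 [ 58.8 372.9]
spatula_tip 0.8 [323.8  75.9]
```

View pics/w2.png

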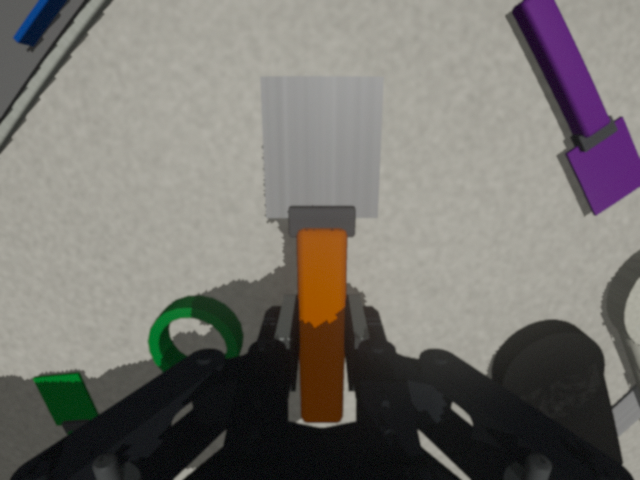

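View pics/s2.png

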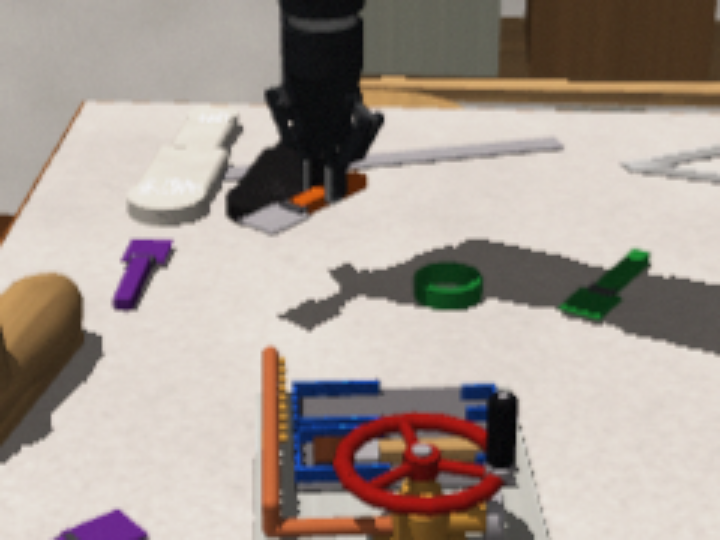

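Run:
```python
from h import *
T=np.load('T.npy')
b=T[(T[:,0]>50)&(T[:,0]<100)&(abs(T[:,1])<30)&(T[:,2]<5)]
A=np.c_[b[:,:2],np.ones(len(b))]; k=np.linalg.lstsq(A,b[:,2],rcond=None)[0]; print('blade',k,len(b),np.percentile(b[:,:2],[0.5,50,99.5],axis=0))
print(cv2.minAreaRect(b[:,:2].astype(np.float32)))
h=T[(T[:,0]<38)&(abs(T[:,1])<8)&(T[:,2]<-8)]
A=np.c_[h[:,:2],np.ones(len(h))]; k=np.linalg.lstsq(A,h[:,2],rcond=None)[0]; print('handle',k,len(h),np.percentile(h[:,:2],[1,50,99],axis=0))
# refine station: fit template of walls from top view + wheel circle
c=cam('top'); im=c['color']; hsv=cv2.cvtColor(im,cv2.COLOR_BGR2HSV)
m=np.zeros(im.shape[:2],bool); m[205:325,295:395]=1
m&=(hsv[...,0]>100)&(hsv[...,0]<130)&(hsv[...,1]>110)&(hsv[...,2]>40)
from scipy.optimize import minimize
ob=[]
segs=[]
for yo in (0,75):
    segs+=[((32,30.5+yo),(108,30.5+yo)),((32,-30.5+yo),(108,-30.5+yo)),((105.5,-33+yo),(105.5,33+yo)),
           ((-68,18.5+yo),(-38,18.5+yo)),((-68,-18.5+yo),(-38,-18.5+yo)),((-65.5,-21+yo),(-65.5,21+yo))]
M=np.array([np.array(a)+(np.array(b)-np.array(a))*t for a,b in segs for t in np.linspace(0,1,25)])
dt=cv2.distanceTransform((~m).astype(np.uint8),cv2.DIST_L2,5)
from scipy.ndimage import map_coordinates
def cost(p):
    a=p[2]; R=np.array([[np.cos(a),-np.sin(a)],[np.sin(a),np.cos(a)]])
    W=np.c_[M@R.T+p[:2],np.full(len(M),26.)]; uv=w2p(c,W)
    v=map_coordinates(dt,[uv[:,1],uv[:,0]],order=1,mode='nearest'); return np.minimum(v,4).mean()
best=min((minimize(cost,[499+dx,-25.6+dy,.1075+da],method='Nelder-Mead',options=dict(initial_simplex=np.array([[499+dx,-25.6+dy,.1075+da],[503+dx,-25.6+dy,.1075],[499,-22,.1075],[499,-25,.13]]))) for dx in(-3,0,3) for dy in (-3,0,3) for da in (-.03,0,.03)),key=lambda r:r.fun)
print(best.x,np.degrees(best.x[2]),best.fun)
# wheel
mr=((hsv[...,0]<8)|(hsv[...,0]>172))&(hsv[...,1]>170); mm=np.zeros_like(mr); mm[235:310,235:305]=mr[235:310,235:305]
ys,xs=np.nonzero(mm); P=atz(c,np.c_[xs,ys],88)[:,:2].astype(np.float32); print('wheel',cv2.minEnclosingCircle(P),len(P))
a=best.x[2];R=np.array([[np.cos(a),-np.sin(a)],[np.sin(a),np.cos(a)]]); print('valve pred',best.x[:2]+R@[15,195])
```

```text
blade [ 1.69633571e-04 -1.27513463e-03 -5.46208886e+00] 14652 [[ 50.20808974 -19.17415273]
 [ 73.81127353   2.75546809]
 [ 94.72077875  24.37976584]]
((72.59048461914062, 2.6189517974853516), (45.16892623901367, 44.502933502197266), 0.026995966210961342)
handle [-3.17221068e-04 -5.28071954e-02 -1.23345218e+01] 6764 [[-51.70791803  -7.21749452]
 [ -0.36031873   0.46013997]
 [ 37.39709457   7.86225405]]
[ 4.99527355e+02 -2.56040312e+01  1.09886481e-01] 6.296031565901755 2.250387668609619
wheel ((493.1050720214844, 168.38258361816406), 63.6424674987793) 1032
valve pred [493.05211688 169.86481872]
```

Run:
```python
from h import *
plan([497,-26,105],6.3,8)
```

```text
t 6.4 pos [ 598.9 -265.9  103.6] yaw 52.96 op 18.9 F [ 0.2 -0.   0.3]
[np.float64(1.63), np.float64(-2.82), np.float64(-0.02), np.float64(5.8)]
[np.float64(1.33), np.float64(-2.97), np.float64(-0.02), np.float64(5.8)]
[np.float64(1.02), np.float64(-3.09), np.float64(-0.02), np.float64(5.8)]
[np.float64(0.7), np.float64(-3.18), np.float64(-0.02), np.float64(5.8)]
[np.float64(0.37), np.float64(-3.24), np.float64(-0.02), np.float64(5.8)]
[np.float64(0.04), np.float64(-3.26), np.float64(-0.02), np.float64(5.8)]
[np.float64(-0.29), np.float64(-3.25), np.float64(-0.02), np.float64(5.8)]
[np.float64(-0.62), np.float64(-3.2), np.float64(-0.02), np.float64(5.8)]
```

Request:
servo_tool(increments=[[1.6,-2.8,0,5.8,1],[1.3,-3,0,5.8,1],[1,-3.1,0,5.8,1],[0.7,-3.2,0,5.8,1],[0.4,-3.2,0,5.8,1],[0,-3.3,0,5.8,1],[-0.3,-3.2,0,5.8,1],[-0.6,-3.2,0,5.8,1]])

```text
time_s: 7.2
eef_pos: [495.5, -26.1, 104.3]
ee_rot: [[0.994, 0.11, 0.0], [0.11, -0.994, 0.0], [0.0, 0.0, -1.0]]
force: [-0.3, -0.3, 0.3]
opening: 18.6
```

Run:
```python
from h import *
c=cam('wrist'); im=c['color']; cv2.imwrite('pics/w3.png',im)
plan([497,-26,105],6.3,1)
o=bot.get_obs();p=o['eef_pos'];R=o['ee_rot']
hsv=cv2.cvtColor(im,cv2.COLOR_BGR2HSV)
m=(hsv[...,0]>100)&(hsv[...,0]<130)&(hsv[...,1]>110)&(hsv[...,2]>40)
ys,xs=np.nonzero(m); d=c['range_z'][ys,xs]; W=atdepth(c,np.c_[xs,ys],d); k=(d>0)&(W[:,2]>22)&(W[:,2]<30)
T=((W-p)@R)[k]; print(len(T),np.percentile(T,[1,50,99],axis=0).round(1)); np.save('Tw.npy',T)
# plot plan view in tool frame, 2px/mm
I=np.zeros((600,700),np.uint8)
u=(300+2*T[:,1]).astype(int); v=(350-2*T[:,0]).astype(int); ok=(u>=0)&(u<700)&(v>=0)&(v<600); I[v[ok],u[ok]]=255
cv2.circle(I,(300,350),3,128); cv2.imwrite('pics/plan3.png',I)
print([x['uv'] for x in bot.tip_of('wrist','slot')])
```

```text
t 7.25 pos [492.6 -22.2 103.9] yaw 6.03 op 18.6 F [-2.9  4.3 -1.2]
[np.float64(0.4), np.float64(0.43), np.float64(-0.11), np.float64(-0.3)]
5082 [[ -58.8 -101.5   75.6]
 [  92.6  -54.3   77.4]
 [ 114.9   34.3   81.6]]
[]
```

View pics/w3.png

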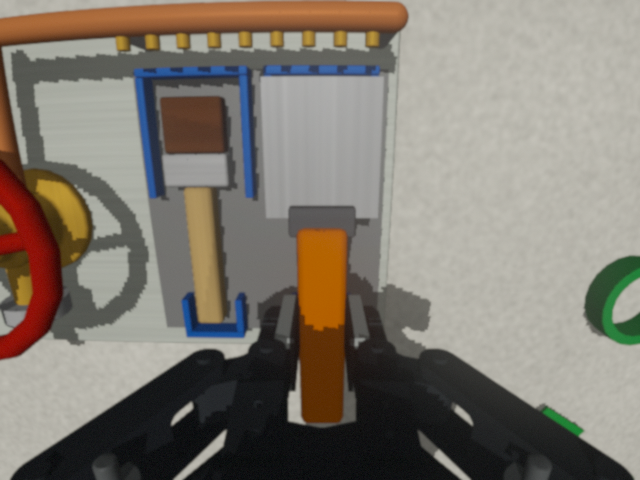

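View pics/plan3.png

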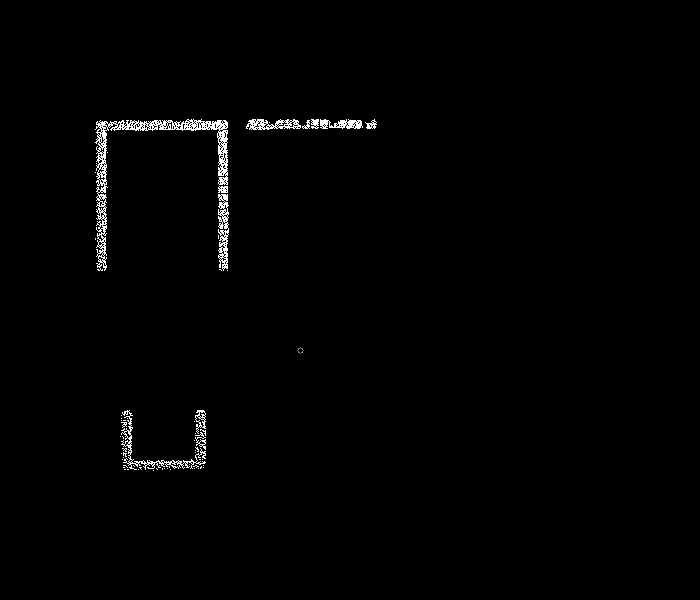

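The wrist view shows the brush in the left compartment (~ (200,200)) and the blade over the empty compartment, whose end wall is at (322,70). The arm was still settling, so I'll measure again.

Request:
servo_tool(increments=[[0,0,0,0,1],[0,0,0,0,1],[0,0,0,0,1],[0,0,0,0,1],[0,0,0,0,1],[0,0,0,0,1],[0,0,0,0,1],[0,0,0,0,1]])

```text
time_s: 8.1
eef_pos: [496.2, -27.2, 104.3]
ee_rot: [[0.993, 0.114, -0.0], [0.114, -0.993, 0.0], [-0.0, -0.0, -1.0]]
force: [-0.1, 0.6, -0.3]
opening: 18.6
```

```bash
cat >> h.py <<'E'
def meas():
    o=bot.get_obs();c=cam('wrist');im=c['color'];p=o['eef_pos'];R=o['ee_rot']
    print('t',o['time_s'],p.round(1),'yaw',np.degrees(np.arctan2(R[1,0],R[0,0])).round(2),o['force'].round(1))
    hsv=cv2.cvtColor(im,cv2.COLOR_BGR2HSV)
    m=(hsv[...,0]>100)&(hsv[...,0]<130)&(hsv[...,1]>110)&(hsv[...,2]>40)
    ys,xs=np.nonzero(m); d=c['range_z'][ys,xs]; W=atdepth(c,np.c_[xs,ys],d); k=(d>0)&(abs(W[:,2]-26)<5)
    W=W[k]; T=(W-p)@R
    return c,o,W,T
E
python3 - <<'E'
from h import *
c,o,W,T=meas()
print('wall z',np.median(W[:,2]))
b=T[T[:,1]<-30]; print('brush comp rect (tool)',cv2.minAreaRect(b[:,:2].astype(np.float32)))
b=W[T[:,1]<-30]; print('world',cv2.minAreaRect(b[:,:2].astype(np.float32)))
e=T[(T[:,1]>-25)&(T[:,0]>100)]; print('end wall', np.percentile(e,[1,99],axis=0).round(1))
r=bot.regions_of('wrist','spatula_grip')
p=o['eef_pos'];R=o['ee_rot']
for x in r[:3]:
  ys,xs=np.nonzero(x['mask']); d=c['range_z'][ys,xs]; S=(atdepth(c,np.c_[xs,ys],d)[d>0]-p)@R
  s=S[(S[:,0]>50)&(S[:,0]<100)&(S[:,2]<5)&(abs(S[:,1])<30)]
  if len(s)>500: print('blade',cv2.minAreaRect(s[:,:2].astype(np.float32)),np.median(s[:,2]))
# red wheel
im=c['color']
E
```

```text
t 8.1 [496.2 -27.2 104.3] yaw 6.56 [-0.1  0.6 -0.3]
wall z 26.501810633153127
brush comp rect (tool) ((24.774078369140625, -70.40631103515625), (175.52752685546875, 76.38410186767578), 1.2214378118515015)
world ((512.7261962890625, 45.573341369628906), (175.52749633789062, 76.38412475585938), 5.3354973793029785)
end wall [[107.6 -24.7  75.9]
 [112.1  32.6  79.2]]
blade ((73.34114074707031, 2.0240421295166016), (46.65761947631836, 44.4277458190918), 0.04158492758870125) -4.2247077368909345
```

Run:
```python
from h import *
from scipy.optimize import least_squares
from scipy.spatial import cKDTree
c,o,W,T=meas()
segs=[]
for yo in (0,75):
    segs+=[((32,30.5+yo),(108,30.5+yo)),((32,-30.5+yo),(108,-30.5+yo)),((105.5,-33+yo),(105.5,33+yo)),
           ((-68,18.5+yo),(-38,18.5+yo)),((-68,-18.5+yo),(-38,-18.5+yo)),((-65.5,-21+yo),(-65.5,21+yo))]
M=np.array([np.array(a)+(np.array(b)-np.array(a))*t for a,b in segs for t in np.linspace(0,1,120)])
tr=cKDTree(M); P=W[:,:2]
f=lambda q:(lambda a:tr.query((P-q[:2])@np.array([[np.cos(a),-np.sin(a)],[np.sin(a),np.cos(a)]]))[0])(q[2])
r=least_squares(f,[499.3,-25.6,.11],loss='soft_l1',diff_step=1e-4,x_scale=[1,1,.01])
print(r.x,np.degrees(r.x[2]),np.median(f(r.x)))
R=np.array([[np.cos(r.x[2]),-np.sin(r.x[2])],[np.sin(r.x[2]),np.cos(r.x[2])]])
print('slot in tool',(np.r_[r.x[:2],o['eef_pos'][2]]-o['eef_pos'])@o['ee_rot'],'valve',r.x[:2]+R@[15,195])
```

```text
t 8.2 [496.2 -27.2 104.3] yaw 6.56 [ 0.1  0.3 -2. ]
[ 5.00502643e+02 -2.80172564e+01  1.09811475e-01] 6.291734074581931 1.2663739273024923
slot in tool [4.21410785e+00 1.33823262e+00 5.04096304e-05] valve [494.04206651 167.45207867]
```

Request:
servo_tool(increments=[[0.2,-0.1,1.5,0.2,1],[0,0,1.5,0,1],[0,0,1.5,0,1],[0,0,1.3,0,1],[0,0,1.0,0,1],[0,0,0.7,0,1],[0,0,0.4,0,1],[0,0,0,0,1]])

```text
time_s: 9.05
eef_pos: [497.9, -25.9, 25.1]
ee_rot: [[0.994, 0.111, -0.0], [0.111, -0.994, 0.0], [-0.0, -0.0, -1.0]]
force: [-0.3, -0.1, -0.5]
opening: 18.1
```

Run:
```python
from h import *
c=cam('wrist'); cv2.imwrite('pics/w4.png',c['color']); plan([500,-26,17],6.3,1)
```

```text
t 9.1 pos [498.1 -25.9  25.4] yaw 6.36 op 19.0 F [ 0.3  0.1 -1.2]
[np.float64(0.19), np.float64(0.03), np.float64(0.84), np.float64(0.1)]
```

View pics/w4.png

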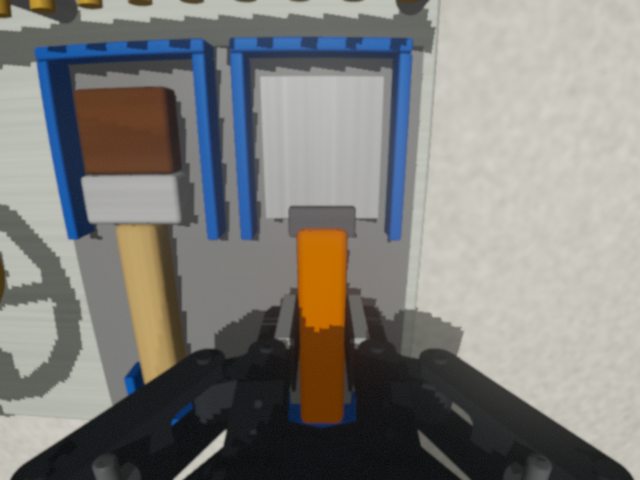

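The blade (322,145) is centred between the blue walls, with a gap at the end wall. I'll lower it.

Request:
servo_tool(increments=[[0,0,0.3,0,1],[0,0,0.2,0,1],[0,0,0.2,0,1],[0,0,0.1,0,1],[0,0,0.1,0,1],[0,0,0,0,1],[0,0,0,0,1],[0,0,0,0,1]])

```text
time_s: 9.9
eef_pos: [498.0, -25.9, 17.4]
ee_rot: [[0.994, 0.111, 0.0], [0.111, -0.994, -0.0], [0.0, 0.0, -1.0]]
force: [-5.1, 0.7, 18.3]
opening: 19.0
```

Request:
servo_tool(increments=[[0,0,-0.1,0,1],[0,0,0,0,1.6],[0,0,0,0,2],[0,0,0,0,2.5],[0,0,0,0,3],[0,0,0,0,3.5],[0,0,0,0,4],[0,0,0,0,4]])

```text
time_s: 10.7
eef_pos: [498.1, -25.9, 17.3]
ee_rot: [[0.994, 0.111, 0.0], [0.111, -0.994, 0.0], [0.0, -0.0, -1.0]]
force: [0.3, 0.0, -0.4]
opening: 39.5
```

Run:
```python
from h import *
c=cam('wrist'); cv2.imwrite('pics/w5.png',c['color']); plan([500,-26,17],6.3,1)
```

```text
t 10.75 pos [498.  -25.9  17.3] yaw 6.36 op 40.3 F [ 0.2  0.  -0.4]
[np.float64(0.19), np.float64(0.03), np.float64(0.03), np.float64(0.1)]
```

View pics/w5.png

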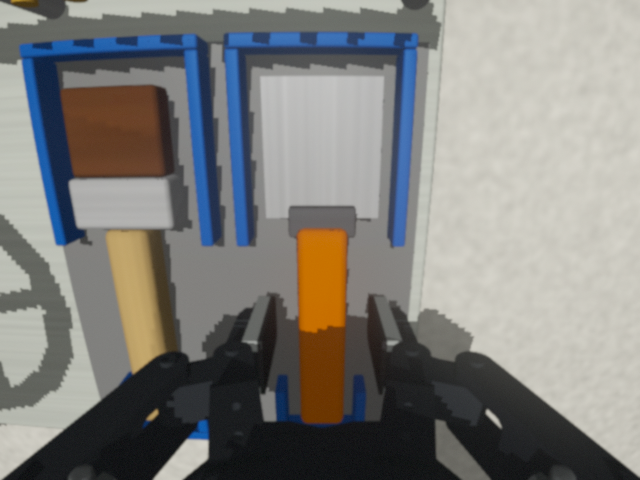

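The spatula is released and lies flat between the walls. I'll retreat straight up.

Request:
servo_tool(increments=[[0,0,-0.5,0,4],[0,0,-1,0,4],[0,0,-2,0,4],[0,0,-3,0,4.5],[0,0,-4,0,5],[0,0,-4,0,5],[0,0,-4,0,5],[0,0,-2,0,5]])

```text
time_s: 11.55
eef_pos: [499.2, -26.1, 226.8]
ee_rot: [[0.994, 0.111, 0.005], [0.111, -0.994, -0.001], [0.005, 0.002, -1.0]]
force: [0.3, 0.0, 0.1]
opening: 49.8
```

Run:
```python
from h import *
plan([500,-26,17],6.3,1)
c=cam('wrist'); cv2.imwrite('pics/w6.png',c['color'])
t=cam('top'); cv2.imwrite('pics/t6.png',cv2.resize(t['color'][200:330,220:400],None,fx=4,fy=4))
s=cam('side'); cv2.imwrite('pics/s6.png',cv2.resize(s['color'][200:340,260:420],None,fx=4,fy=4))
for n,cc in [('top',t),('side',s),('wrist',c)]:
  for x in bot.regions_of(n,'crank')[:2]:
    ys,xs=np.nonzero(x['mask']); d=cc['range_z'][ys,xs]; W=atdepth(cc,np.c_[xs,ys],d)[d>0]
    print(n,x['conf'],x['uv'],len(W),np.percentile(W,[5,50,95],axis=0).round(1).tolist())
# top: black knob top disc
im=t['color']; hsv=cv2.cvtColor(im,cv2.COLOR_BGR2HSV)
m=np.zeros(im.shape[:2],np.uint8); m[285:312,248:275]=(hsv[...,2]<70)[285:312,248:275]
ys,xs=np.nonzero(m); d=t['range_z'][ys,xs]; W=atdepth(t,np.c_[xs,ys],d); k=(d>0)&(W[:,2]>135); print('knob top',k.sum(),W[k].mean(0), cv2.minEnclosingCircle(atz(t,np.c_[xs,ys][k],151)[:,:2].astype(np.float32)))
```

```text
t 11.55 pos [499.2 -26.1 226.8] yaw 6.37 op 49.8 F [0.3 0.  0.1]
[np.float64(0.08), np.float64(-0.0), np.float64(20.98), np.float64(0.1)]
side 0.66 [328.3, 290.6] 6778 [[412.0, -5.1, 7.3], [513.5, 184.0, 13.3], [613.8, 245.2, 95.0]]
side 0.58 [364.9, 263.5] 234 [[429.5, 186.5, 103.1], [438.7, 194.1, 129.5], [447.7, 198.0, 152.7]]
wrist 0.65 [42.6, 291.5] 1954 [[431.3, 171.6, 101.3], [442.3, 175.5, 135.5], [448.5, 187.3, 152.2]]
knob top 84 [436.00564222 182.65904825 149.48408488] ((436.54486083984375, 183.2303009033203), 11.060129165649414)
```

View pics/t6.png

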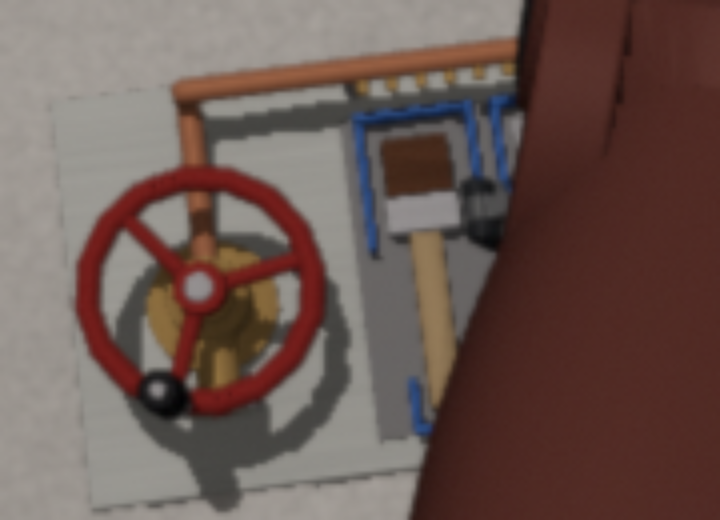

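View pics/s6.png

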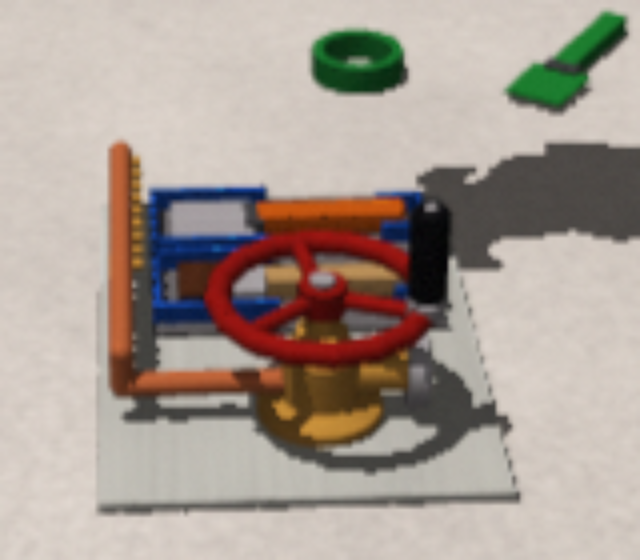

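View pics/w6.png

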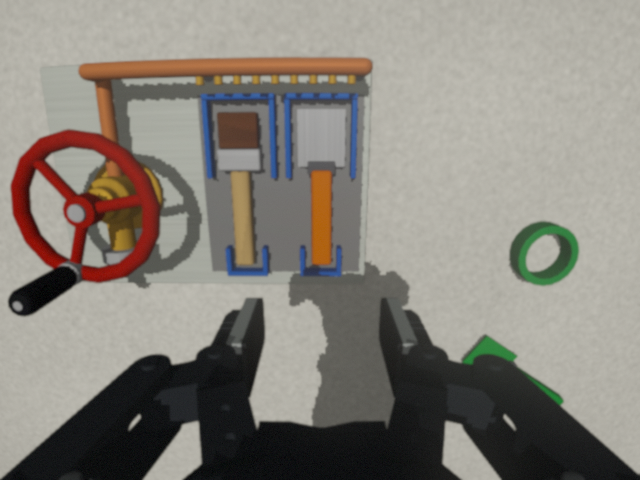

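The spatula lies in the empty compartment: wrist view blade (322,137), handle (322,220). The crank knob is at about (437,183), 58 mm from the valve axis as it should be. That puts it at 160° from the closed side, with the number of turns unknown. Next I'll go above it at yaw 60°, which keeps joint 6 in range.

Run:
```python
from h import *
plan([437,183,190],60,8)
```

```text
t 11.85 pos [497.3 -25.8 221.5] yaw 6.36 op 50.1 F [-0.4  0.4 -0.2]
[np.float64(-0.46), np.float64(-2.68), np.float64(0.39), np.float64(-6.7)]
[np.float64(-0.14), np.float64(-2.71), np.float64(0.39), np.float64(-6.7)]
[np.float64(0.17), np.float64(-2.71), np.float64(0.39), np.float64(-6.7)]
[np.float64(0.49), np.float64(-2.67), np.float64(0.39), np.float64(-6.7)]
[np.float64(0.8), np.float64(-2.6), np.float64(0.39), np.float64(-6.7)]
[np.float64(1.1), np.float64(-2.49), np.float64(0.39), np.float64(-6.7)]
[np.float64(1.38), np.float64(-2.34), np.float64(0.39), np.float64(-6.7)]
[np.float64(1.64), np.float64(-2.16), np.float64(0.39), np.float64(-6.7)]
```

Request:
servo_tool(increments=[[-0.5,-2.7,0.4,-6.7,5],[-0.1,-2.7,0.4,-6.7,5],[0.2,-2.7,0.4,-6.7,5],[0.5,-2.7,0.4,-6.7,5],[0.8,-2.6,0.4,-6.7,5],[1.1,-2.5,0.4,-6.7,5],[1.4,-2.3,0.4,-6.7,5],[1.6,-2.2,0.3,-6.7,5]])

```text
time_s: 12.65
eef_pos: [436.7, 184.1, 190.0]
ee_rot: [[0.496, 0.868, -0.002], [0.868, -0.496, -0.001], [-0.002, -0.002, -1.0]]
force: [0.3, 0.5, -0.4]
opening: 49.9
```

Request:
servo_tool(increments=[[0,0,0,0,5],[0,0,0,0,5],[0,0,0,0,5],[0,0,0,0,5],[0,0,0,0,5],[0,0,0,0,5],[0,0,0,0,5],[0,0,0,0,5]])

```text
time_s: 13.45
eef_pos: [438.1, 183.1, 191.4]
ee_rot: [[0.501, 0.866, 0.0], [0.866, -0.501, 0.0], [0.0, 0.0, -1.0]]
force: [-0.2, -0.1, -0.4]
opening: 50.0
```

Run:
```python
from h import *
plan([437,183,108],60,1); print(bot.get_obs()['q'].round(2))
c=cam('wrist'); cv2.imwrite('pics/w7.png',c['color'])
```

```text
t 13.45 pos [438.1 183.1 191.4] yaw 59.94 op 50.0 F [-0.2 -0.1 -0.4]
[np.float64(-0.07), np.float64(-0.08), np.float64(8.34), np.float64(-0.1)]
[ 0.24  0.22 -0.35  0.99 -0.    2.34]
```

View pics/w7.png

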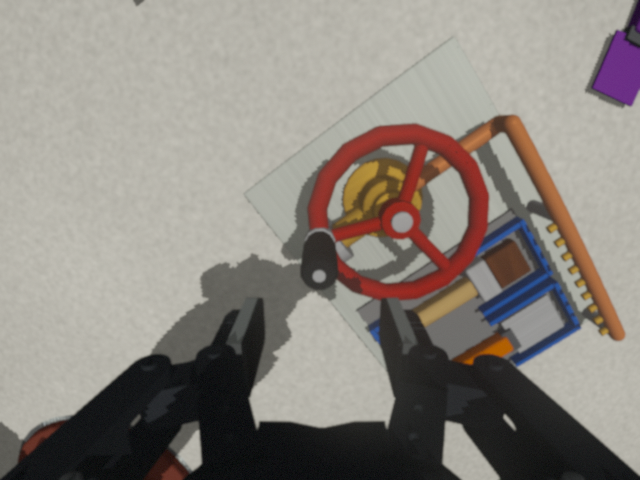

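The knob (319,277) sits centred between the jaws (centre ~322), so I'll descend and close.

Request:
servo_tool(increments=[[-0.1,-0.1,1,0,5],[0,0,1.5,0,5],[0,0,1.5,0,5],[0,0,1.5,0,5],[0,0,1.2,0,5],[0,0,0.9,0,5],[0,0,0.5,0,5],[0,0,0.2,0,5]])

```text
time_s: 14.3
eef_pos: [436.3, 182.8, 107.8]
ee_rot: [[0.501, 0.866, -0.001], [0.866, -0.501, -0.0], [-0.0, -0.0, -1.0]]
force: [0.2, 0.4, 0.2]
opening: 50.1
```

Request:
servo_tool(increments=[[0,0,0,0,4],[0,0,0,0,3],[0,0,0,0,2],[0,0,0,0,1],[0,0,0,0,1],[0,0,0,0,1],[0,0,0,0,1],[0,0,0,0,1]], grip_force=50)

```text
time_s: 15.1
eef_pos: [436.4, 183.1, 108.9]
ee_rot: [[0.5, 0.866, 0.0], [0.866, -0.5, 0.001], [0.001, -0.0, -1.0]]
force: [-3.8, 0.9, 4.9]
opening: 21.0
```

Run:
```python
from h import *
plan([437,183,108],60,1)
c=cam('wrist'); cv2.imwrite('pics/w8.png',c['color'])
```

```text
t 15.1 pos [436.4 183.1 108.9] yaw 59.97 op 21.0 F [-3.8  0.9  4.9]
[np.float64(0.02), np.float64(0.06), np.float64(0.09), np.float64(-0.0)]
```

View pics/w8.png

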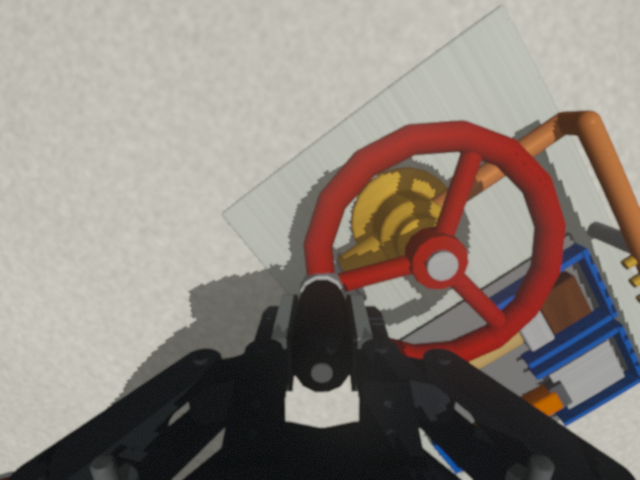

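The handle is gripped (opening 21 mm). I'll carry it clockwise in 15° chords without turning the tool. In tool axes the closed stop should be near φ ≈ 54°, and I start from -107°.

Request:
servo_tool(increments=[[0.2,0,0,0,1],[1.5,-0.2,0,0,1],[1.5,0.2,0,0,1],[1.4,0.58,0,0,1],[1.2,0.92,0,0,1],[0.92,1.2,0,0,1],[0.58,1.4,0,0,1],[0.2,1.5,0,0,1]], grip_force=50)

```text
time_s: 15.95
eef_pos: [522.5, 219.2, 108.8]
ee_rot: [[0.5, 0.866, -0.001], [0.866, -0.5, -0.002], [-0.002, 0.0, -1.0]]
force: [-8.0, -8.8, 10.3]
opening: 20.9
```

Request:
servo_tool(increments=[[-0.2,1.5,0,0,1],[-0.58,1.4,0,0,1],[-0.92,1.2,0,0,1],[-0.37,0.34,0,0,1],[-0.31,0.25,0,0,1],[-0.16,0.12,0,0,1],[0,0,0,0,1],[0,0,0,0,1]])

```text
time_s: 16.75
eef_pos: [550.5, 175.5, 108.9]
ee_rot: [[0.499, 0.866, -0.001], [0.866, -0.499, 0.003], [0.002, -0.003, -1.0]]
force: [-6.9, 8.1, 5.8]
opening: 20.9
```

```bash
cat >> h.py <<'E'
def st(cx=493.5,cy=169.7):
    o=bot.get_obs(); p=o['eef_pos']; dx,dy=p[0]-cx,p[1]-cy
    a=np.degrees(np.arctan2(dy,dx)); f=o['force']; ra=np.array([-np.sin(np.radians(a)),np.cos(np.radians(a))])
    print('t',round(o['time_s'],2),p.round(1),'r',round(np.hypot(dx,dy),1),'phi',round(60-a,1),'wheel mod 360:',round(a-6.3,1),'F',f.round(1),'Ftang(ccw)',round(f[:2]@ra,1),'Frad',round(f[0]*np.cos(np.radians(a))+f[1]*np.sin(np.radians(a)),1),'op',round(o['opening'],1))
E
python3 - <<'E'
from h import *
st()
E
```

```text
t 16.75 [550.5 175.5 108.9] r 57.2 phi 54.2 wheel mod 360: -0.5 F [-6.9  8.1  5.8] Ftang(ccw) 8.8 Frad -6.1 op 20.9
```

Request:
servo_tool(increments=[[-0.08,0.06,0,0,1],[-0.08,0.06,0,0,1],[-0.08,0.06,0,0,1],[0,0,0,0,1],[0,0,0,0,1],[0,0,0,0,1],[0,0,0,0,1],[0,0,0,0,1]])

```text
time_s: 17.55
eef_pos: [550.5, 175.3, 108.9]
ee_rot: [[0.498, 0.867, -0.002], [0.867, -0.498, 0.008], [0.006, -0.006, -1.0]]
force: [-6.8, 21.4, 5.4]
opening: 21.1
```

Run:
```python
from h import *
st()
```

```text
t 17.55 [550.5 175.3 108.9] r 57.3 phi 54.4 wheel mod 360: -0.7 F [-6.8 21.4  5.4] Ftang(ccw) 22.0 Frad -4.7 op 21.1
```

The tool held at φ 54.3 while the push rose to 22 N against about 2 N of friction, and that is the predicted closed angle. So it is at the stop. I'll now back off two turns, counting 15° rows.

Request:
servo_tool(increments=[[1.08,-0.89,0,0,1],[0.92,-1.2,0,0,1],[0.58,-1.4,0,0,1],[0.2,-1.5,0,0,1],[-0.2,-1.5,0,0,1],[-0.58,-1.4,0,0,1],[-0.92,-1.2,0,0,1],[-1.2,-0.92,0,0,1]])

```text
time_s: 18.35
eef_pos: [465.1, 220.4, 108.9]
ee_rot: [[0.5, 0.866, 0.002], [0.866, -0.5, 0.001], [0.002, 0.002, -1.0]]
force: [4.8, -2.5, 0.5]
opening: 20.9
```

Run:
```python
from h import *
st(); c=cam('wrist'); cv2.imwrite('pics/w9.png',c['color'])
```

```text
t 18.35 [465.1 220.4 108.9] r 58.1 phi -59.3 wheel mod 360: 113.0 F [ 4.8 -2.5  0.5] Ftang(ccw) -3.0 Frad -4.5 op 20.9
```

View pics/w9.png

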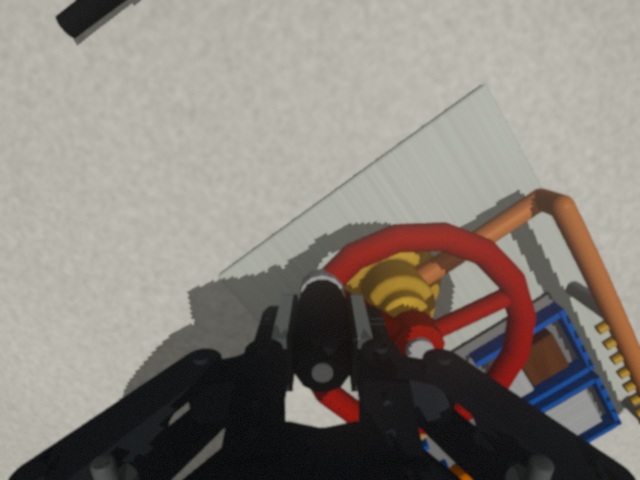

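The handle is still in the jaws and the wheel follows (φ -59.3). I'll continue.

Request:
servo_tool(increments=[[-1.4,-0.58,0,0,1],[-1.5,-0.2,0,0,1],[-1.5,0.2,0,0,1],[-1.4,0.58,0,0,1],[-1.2,0.92,0,0,1],[-0.92,1.2,0,0,1],[-0.58,1.4,0,0,1],[-0.2,1.5,0,0,1]])

```text
time_s: 19.2
eef_pos: [464.2, 118.7, 108.9]
ee_rot: [[0.501, 0.866, -0.001], [0.866, -0.501, 0.0], [-0.0, -0.001, -1.0]]
force: [-0.5, 6.0, 4.5]
opening: 20.9
```

Request:
servo_tool(increments=[[0.2,1.5,0,0,1],[0.58,1.4,0,0,1],[0.92,1.2,0,0,1],[1.2,0.92,0,0,1],[1.4,0.58,0,0,1],[1.5,0.2,0,0,1],[1.5,-0.2,0,0,1],[1.4,-0.58,0,0,1]])

```text
time_s: 20.0
eef_pos: [550.9, 169.6, 108.8]
ee_rot: [[0.501, 0.865, -0.002], [0.865, -0.501, -0.0], [-0.001, -0.001, -1.0]]
force: [-10.7, -2.0, 13.7]
opening: 20.8
```

Run:
```python
from h import *
st()
```

```text
t 20.0 [550.9 169.6 108.8] r 57.4 phi 60.1 wheel mod 360: -6.4 F [-10.7  -2.   13.7] Ftang(ccw) -2.0 Frad -10.7 op 20.8
```

Request:
servo_tool(increments=[[1.2,-0.92,0,0,1],[0.92,-1.2,0,0,1],[0.58,-1.4,0,0,1],[0.2,-1.5,0,0,1],[-0.2,-1.5,0,0,1],[-0.58,-1.4,0,0,1],[-0.92,-1.2,0,0,1],[-1.2,-0.92,0,0,1]])

```text
time_s: 20.8
eef_pos: [465.2, 220.4, 108.9]
ee_rot: [[0.5, 0.866, 0.002], [0.866, -0.5, 0.001], [0.002, 0.001, -1.0]]
force: [3.2, -1.3, 2.2]
opening: 20.8
```

Request:
servo_tool(increments=[[-1.4,-0.58,0,0,1],[-1.5,-0.2,0,0,1],[-1.5,0.2,0,0,1],[-1.4,0.58,0,0,1],[-1.2,0.92,0,0,1],[-0.92,1.2,0,0,1],[-0.58,1.4,0,0,1],[-0.2,1.5,0,0,1]])

```text
time_s: 21.6
eef_pos: [464.4, 118.6, 108.9]
ee_rot: [[0.501, 0.866, -0.0], [0.866, -0.501, 0.0], [0.0, -0.0, -1.0]]
force: [-0.2, 6.0, 4.3]
opening: 21.1
```

Request:
servo_tool(increments=[[0.2,1.5,0,0,1],[0.58,1.4,0,0,1],[0.92,1.2,0,0,1],[1.2,0.92,0,0,1],[1.4,0.58,0,0,1],[1.5,0.2,0,0,1],[1.5,-0.2,0,0,1],[1.4,-0.58,0,0,1]])

```text
time_s: 22.4
eef_pos: [550.9, 169.4, 108.8]
ee_rot: [[0.501, 0.865, -0.002], [0.865, -0.501, -0.001], [-0.001, -0.001, -1.0]]
force: [-11.4, -2.3, 13.1]
opening: 20.7
```

Request:
servo_tool(increments=[[0.3,-0.2,0,0,1],[0.1,-0.1,0,0,1],[0.1,-0.1,0,0,1],[0,0,0,0,1],[0,0,0,0,1],[0,0,0,0,1],[0,0,0,0,1],[0,0,0,0,1]])

```text
time_s: 23.2
eef_pos: [550.4, 175.6, 108.9]
ee_rot: [[0.501, 0.866, -0.0], [0.866, -0.501, 0.0], [0.0, -0.0, -1.0]]
force: [-3.7, 0.7, 7.6]
opening: 20.4
```

Run:
```python
from h import *
st(); c=cam('wrist'); cv2.imwrite('pics/w10.png',c['color'])
s=cam('side'); cv2.imwrite('pics/s10.png',cv2.resize(s['color'][180:340,250:430],None,fx=4,fy=3.7))
t=cam('top'); cv2.imwrite('pics/t10.png',cv2.resize(t['color'][190:330,220:400],None,fx=4,fy=4))
print(bot.get_obs()['joint_velocities'].round(3))
```

```text
t 23.2 [550.4 175.6 108.9] r 57.2 phi 54.1 wheel mod 360: -0.4 F [-3.7  0.7  7.6] Ftang(ccw) 1.1 Frad -3.6 op 20.4
[ 0.002 -0.    -0.001 -0.001 -0.001 -0.001]
```

View pics/w10.png

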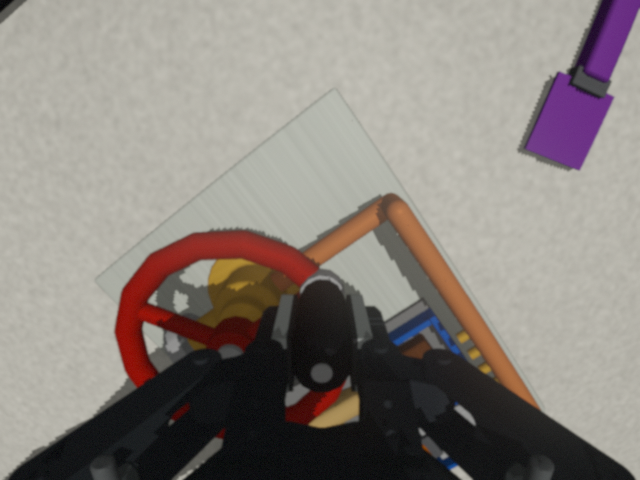

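View pics/s10.png

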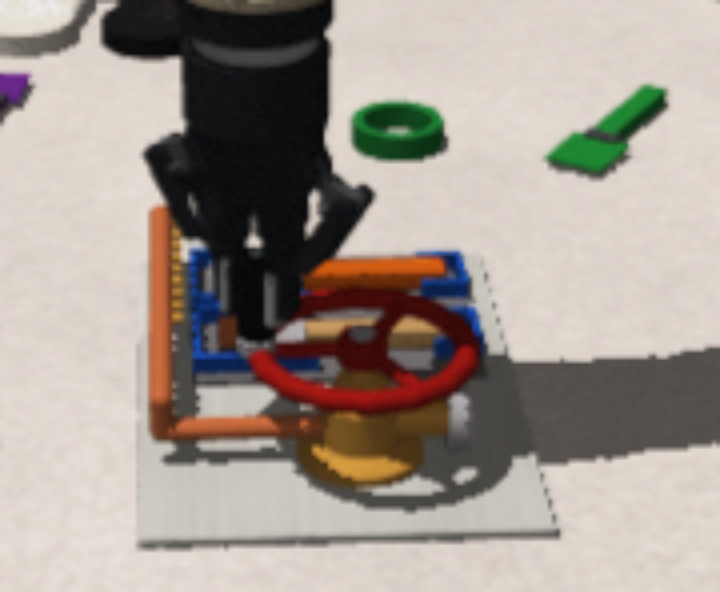

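View pics/t10.png

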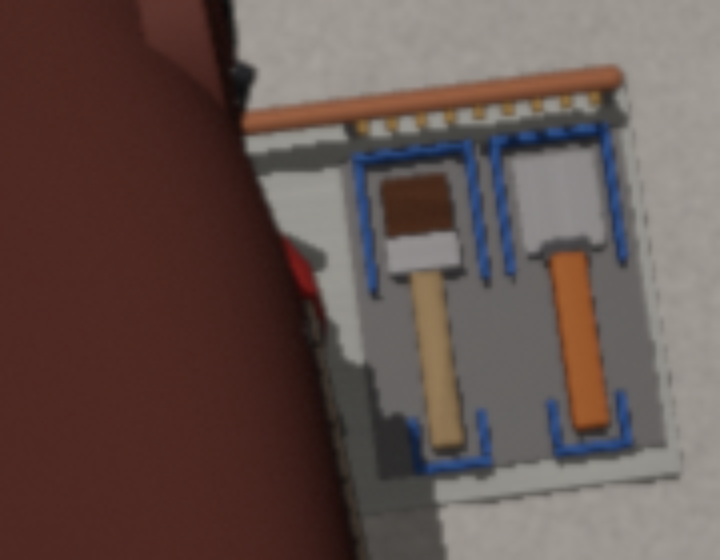

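The top view shows the spatula in the empty compartment with its blade (555,200) at the bar end, and the brush in place. The wrist view shows the crank gripped at (322,320). The final angle matches the stop datum to 0.2°, so I'm handing in.

Run:
```python
from h import *
print(bot.job_done()); st()
```

```text
the job is handed in; nothing more can be done
None
the job is handed in; nothing more can be done
```

The job is handed in; it reports no verdict. The last state reading was at 23.2 s, before the final pictures.

- **Spatula:** I picked up the orange-handled spatula and laid it flat in the empty compartment with the blade in the wide end. I lowered it until it touched (18 N) before releasing it. The last top view shows it centred between the walls with the brush still beside it. My target was about 2 mm short of the slot point along x, to clear the air bar.
- **Closed stop:** I turned the crank clockwise about 160° until it stopped. The push rose to 22 N with no movement, at the predicted closed angle.
- **Back-off:** I then turned it two full turns counterclockwise. The final handle angle is within 0.2° of the stop angle, so 12.57 rad open by turn count. The arm is still gripping the handle at 50 N, with an opening of 20.4 mm and the joints at rest.

**What disagreed:** the wrist and top cameras differed by 2–3 mm sideways. I corrected for this using the held spatula as a reference. An early wall fit in the top view was poor, so I did not use it alone. I did not check the tape and marker separately at the end; the arm worked well away from the marker and only passed high over the tape.

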